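Close the board holder on a circuit board at the living-room table

TASK

The green circuit board from the opened appliance sits in one jaw of the board holder, but the holder's other jaw stands clear of it, locked on the rail by its winged set screw. Loosen that jaw's screw by about a quarter turn anticlockwise (seen from above), then slide the jaw along the rail until it is fully home against the board's free edge, and leave it there with the screw still loose.

Things in the scene. Friction and masses are not known exactly. Their poses are not given: they have to be found in the camera images.
- holder: Board holder, fixed: aluminium rail 320 mm long, top 40 mm above the table. Origin on the table under its middle; y axis along the rail towards the board end, z up. The green board (82 x 91 mm, parts up to z = 62 mm) spans y = 0 to 91 mm. The jaw at y = 108 mm, with a like wing screw, already grips the board and cannot move or turn: leave it. The other, at y = -18 mm - jaw, is the one to slide.
- jaw (a joint): Metres the sliding jaw stands back from home: 0 = fully home on the board (hard stop), grows along the holder's -y, at most 0.108. Black collar block 44 mm across the rail, 34 mm along it, top at 56 mm; two lips 70 mm wide, top at 60 mm, reach 12 mm past its board side and take the board's edge. Locked while the screw is tight; once loose it slides with about 1.5 N and stays where left.
- wing_screw (a joint): Angle (rad) of the sliding jaw's set screw, axis vertical: starts tight at 0 to 0.2, grows as it is turned anticlockwise seen from above (loosening), stop at 2.2. Until about 0.75 its tip sits in a notch of the rail and locks the jaw (to a few mm of play); from 0.9 on the jaw is free. Turning takes about 0.15 Nm; it stays where left, and the wing does not rise.
- wing_grip (a point): Middle of the upright steel wing of the sliding jaw's screw, 80 mm above the table, on the screw's axis: a blade 40 mm long (x axis; square across the rail at screw angle 0), 8 mm thick (y axis), from 66 to 94 mm above the table, over a hub 18 mm wide. Beside it nothing is higher than 62 mm: pinch it across its thickness from above, turn it, and draw the jaw along by it in the same grip.

How it is judged:
By the outcome, as a careful person would: the job done as asked, in the order asked, and still so for the second after the job is handed in, with the robot touching nothing.
It also fails if it takes over 32 s, if anything falls off the work surface, if the arm or the gripper's body presses on something with over 40 N, if the wrist force passes 120 N, or if a joint passes its speed limit or range.

ROBOT

A 6-joint arm with a two-finger parallel gripper is mounted at the origin on the work surface. World frame = base frame: x ahead of the robot, y to its left, z up, the work surface at z = 0. Lengths are in mm, angles in rad, forces in N, time in s.
With the tool pointing down it reaches from about 275 to 775 mm from the base axis. Payload 14.6 kg.
Tool frame: the origin (TCP) lies midway between the tips of the shut fingers; the grasp point (between the pads) lies 19 mm behind it (env.grip_depth is the z of the grasp point in the tool frame, in mm); z points along the fingers, y is the direction in which the jaws open and shut (so a half turn about z gives the same grasp; the last joint's range is limited). The gripper opens to 85 mm and grips with 20 to 120 N. Pads are 22 mm wide; open, the fingers measure 114 mm over their backs; the gripper's body (76 mm by 85 mm) begins 54 mm behind the grasp point. The pads swing forward as they close: fully open they stand 13 mm farther back than shut.
Start: joints at [-1.39, 0.263, -0.048, 1.259, 0, 1.415], TCP at [172.994, -495.683, 231.278] pointing down, gripper open.
Joint ranges: [-2.65, 2.65], [-0.89, 1.7], [-1.18, 1.37], [-2.13, 2.11], [-1.35, 1.29], [-3.14, 3.14]. Speed limits (rad/s): [1.89, 1.89, 2.57, 2.79, 3.14, 3.14].

INTERFACE

Orientations are given as a 3x3 rotation matrix whose columns are the frame's x, y, z axes.
In Python, from cell import env, optics gives the robot as it stands.
- The arm moves only by the tool servo_tool, never from a script. Its argument "increments" is one flat list of numbers, 5 for each row, row after row: the shift along the tool's x, y, z in units of 25 mm (1.0 is 25 mm), then the turn about the tool's z in rad, then the finger opening in mm, from 0 to 85.4. A call has exactly 5 rows; each row is the pose to reach, as a shift and turn from the pose commanded when the call began, along the tool's axes at that moment; what a row does not reach only later rows make up. A row lasts 1/12 s, in which the tool goes at most 41.7 mm and 7.16 degrees, less where a joint would pass 70% of its speed; a pose out of reach is approached as far as the arm can. A call with a gripper value outside its range is refused whole. The fingers move at their own pace and stop on an object; "force" is the grip in N (left out, the last holds). Time passes only in rows, so rows that repeat a pose let the fingers close, or fill a call up. It gives the time, the measured TCP pose, the force and the opening at its end, in the units of the state.
- env.state(): the state, without advancing time (a new reading comes with each control period).
- optics.snapshot(name): name is "scene" or "top" or "wrist"; returns a dict with "pixels" (480x640x3 uint8, blue, green, red), "fx", "fy", "cx", "cy" (pixels), "origin" and "orientation" of the camera in the world. Camera axes: x right, y up, looking along -z (the intrinsics and any distortion apply to the point x, -y, -z); pixel columns grow to the right and rows downward; lengths in mm; the calibration is good to about 2 mm. A picture is of the moment at which its call begins. There is no depth.
- env.job_done(): hands the job in, once; it reports no verdict.
The state is a dict: "t": time; "qpos": joint angles; "qd": joint speeds; "effort": joint torques, N m; "tcp_pos": TCP position; "tool_rot": TCP orientation; "force": force on the tool from outside, world axes, zero at the start; "wrist_torque": the same for the moment, N m; "width": finger opening in mm.
Only numpy, scipy, OpenCV 4.12 (cv2) and the standard library are available. Lean on these libraries where they do the work, as an engineer would, in place of code of your own. Each camera call takes 0.05 s, during which the arm holds its last target.

## Working session

There is one attempt and no reset: what is moved stays moved. The work goes in short steps, Python scripts to look and compute and a tool call to move; the robot and the scene stay as the last step left them, time stands still between calls to the robot, and variables do not carry over. Pictures are saved under pics/ and viewed, and the job is handed in when it is done.

Besides the shell and the picture viewer there is one more tool, called after ">>>" in YAML: its name, and indented under it one key for each argument. servo_tool: Moves the arm, as the interface text tells. Its arguments: {"type":"object","properties":{"increments":{"type":"array","items":{"type":"number"}},"force":{"type":"number"}},"required":["increments"]}

```bash
mkdir -p pics; ls
python3 - <<'E'
from cell import env, optics
import cv2
print(env.state(), env.grip_depth)
for n in ["scene","top"]:
    s=optics.snapshot(n); cv2.imwrite(f"pics/{n}1.png",s["pixels"]); print(n,{k:v for k,v in s.items() if k!="pixels"})
E
```

```text
pics
{'t': 0.0, 'qpos': array([-1.39030459e+00,  2.63514554e-01, -4.89421925e-02,  1.25942352e+00,
       -1.79614433e-05,  1.41549822e+00]), 'qd': array([-3.34496685e-04, -1.33303336e-03,  3.55492667e-04,  4.10098658e-04,
       -2.01545785e-04,  3.38133089e-05]), 'effort': array([-7.70466013e-04, -6.37618446e+01,  3.84561753e+01,  1.37632230e-02,
       -7.16913701e-05, -6.46798796e-06]), 'tcp_pos': array([ 172.93399788, -495.39439227,  230.82752012]), 'tool_rot': array([[ 9.44150351e-01,  3.29514899e-01, -2.12251084e-04],
       [ 3.29514933e-01, -9.44149765e-01,  1.06310610e-03],
       [ 1.49912489e-04, -1.07367190e-03, -9.99999412e-01]]), 'force': array([0.19466814, 0.54802408, 0.99573459]), 'wrist_torque': array([ 0.04845173,  0.04527353, -0.04823858]), 'width': 85.57307328595306} -18.700000000000003
scene {'fx': 543.7632475020038, 'fy': 543.7632475020038, 'cx': 312.3800212720036, 'cy': 245.0734139341995, 'origin': array([ 995.89837757, -177.72070174,  546.33449941]), 'orientation': array([[ 0.41432676, -0.64692869,  0.64016921],
       [ 0.91009289,  0.28830073, -0.2976804 ],
       [ 0.00801674,  0.7059504 ,  0.7082159 ]])}
top {'fx': 455.209415677869, 'fy': 455.209415677869, 'cx': 320.395551201185, 'cy': 239.06996845625847, 'origin': array([527.87672766,  41.7647812 , 744.67729371]), 'orientation': array([[-0.02530947,  0.9976124 , -0.06425678],
       [-0.99963641, -0.02585393, -0.00765585],
       [-0.00929886,  0.06403966,  0.99790403]])}
```

View pics/top1.png

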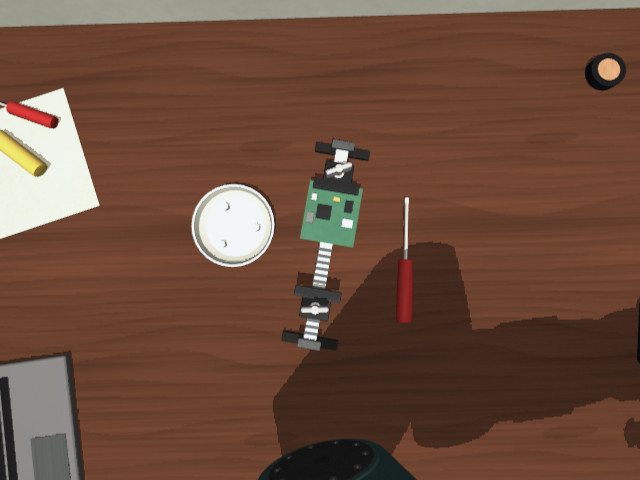

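View pics/scene1.png

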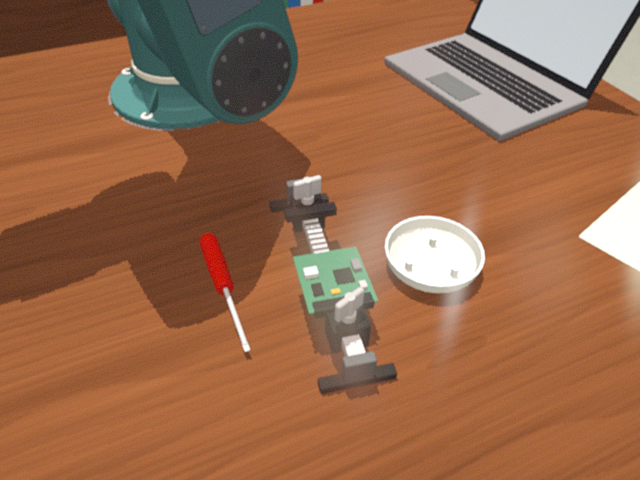

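Top view: the sliding jaw's wing is at about (315,309), the board's centre at (332,213), and the gripped jaw at (339,170). I'll zoom in to measure.

Run:
```python
import cv2
t=cv2.imread("pics/top1.png"); s=cv2.imread("pics/scene1.png")
a=cv2.resize(t[270:360,260:380],None,fx=6,fy=6,interpolation=cv2.INTER_CUBIC)
b=cv2.resize(s[160:240,250:360],None,fx=7,fy=7,interpolation=cv2.INTER_CUBIC)
cv2.imwrite("pics/ta.png",a);cv2.imwrite("pics/sa.png",b)
c=cv2.resize(t[130:260,270:400],None,fx=4.5,fy=4.5,interpolation=cv2.INTER_CUBIC);cv2.imwrite("pics/tb.png",c)
```

```text
(no output)
```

View pics/ta.png

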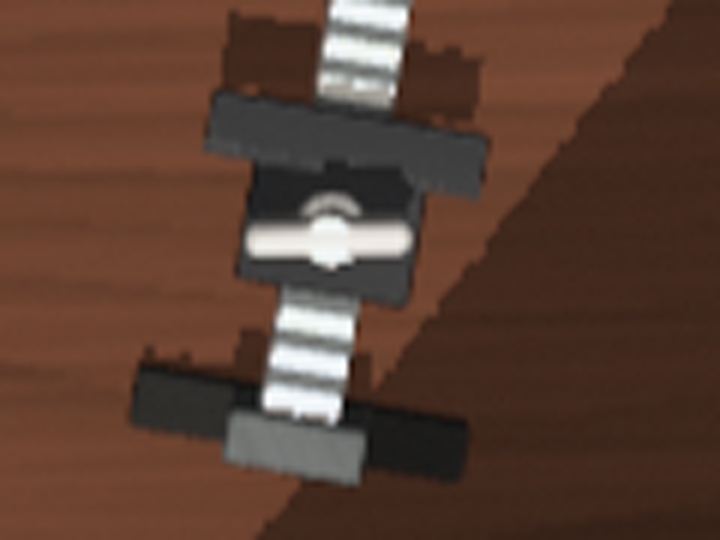

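View pics/sa.png

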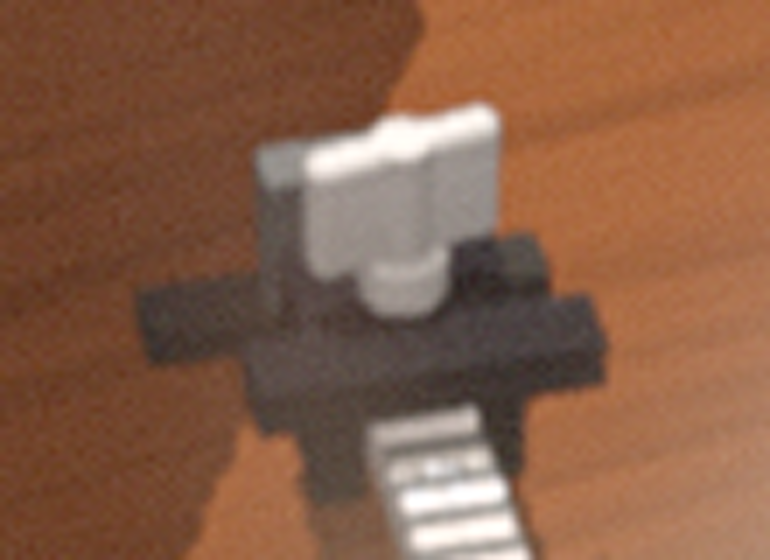

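View pics/tb.png

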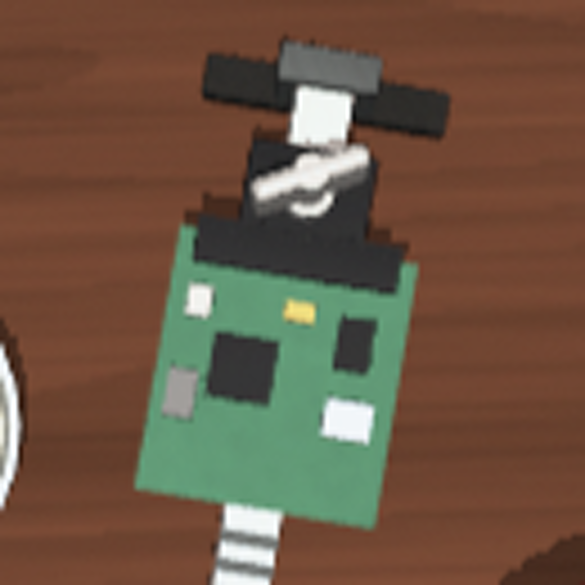

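```bash
cat > h.py <<'E'
import numpy as np
def ray(s,u,v,z):
    d=s["orientation"]@np.array([(u-s["cx"])/s["fx"],-(v-s["cy"])/s["fy"],-1.])
    o=s["origin"]; return o+d*(z-o[2])/d[2]
def proj(s,p):
    c=s["orientation"].T@(np.asarray(p,float)-s["origin"]); return s["cx"]+s["fx"]*c[0]/-c[2], s["cy"]+s["fy"]*c[1]/c[2]
def calib():
    from cell import optics
    return optics
E
python3 - <<'E'
from cell import env,optics
from h import *
T=optics.snapshot("top");S=optics.snapshot("scene")
n=ray(T,310.4,339,40);f=ray(T,342.4,150,40)
d=f-n; L=np.linalg.norm(d); print(n,f,L, "yaw of rail",np.degrees(np.arctan2(d[1],d[0]))); d/=L
cor=[ray(T,270+x/4.5,130+y/4.5,52) for x,y in [(137,489),(376,528),(418,265),(180,225)]]
for i in range(4): print(cor[i],np.linalg.norm(cor[i]-cor[(i+1)%4]))
a=ray(T,301,310.2,94);b=ray(T,328.7,309.8,94);print("wing",a,b,(a+b)/2,np.linalg.norm(a-b))
w=b-a; print("wing yaw",np.degrees(np.arctan2(w[1],w[0])))
# scene: top ends
P=[(305,160),(498,110)]
q=[ray(S,250+x/7,160+y/7,94) for x,y in P]; print("scene",q,(q[0]+q[1])/2, np.degrees(np.arctan2(*(q[1]-q[0])[1::-1])))
# line of rail at wing
m=(a+b)/2; v=(m-n)[:2]; print("offset from rail", v[0]*d[1]-v[1]*d[0], "along",v@d[:2])
e=(cor[0]+cor[1])/2; print("edge->wing along",(e-m)[:2]@d[:2])
E
```

```text
[420.4861454   66.33798593  40.        ] [712.46547581   9.08036659  40.        ] 297.54052557474074 yaw of rail -11.09500235840679
[573.88432878  77.49132562  52.        ] 81.99242598061757
[558.57265547  -3.05872453  52.        ] 90.95058355595582
[647.92087369 -20.05591696  52.        ] 82.37912950890832
[663.90089187  60.75843818  52.        ] 91.5585667956532
wing [469.3976203   76.82542305  94.        ] [468.99890069  37.52805845  94.        ] [469.1982605   57.17674075  94.        ] 39.299387303680575
wing yaw -90.58131549036709
scene [array([470.92668904,  37.87352328,  94.        ]), array([471.86064196,  77.79559336,  94.        ])] [471.3936655   57.83455832  94.        ] 88.65984400754844
offset from rail -0.38396622172600203 along 49.56461581028553
edge->wing along 99.05779823002922
```

>>> servo_tool:
  increments: [0.93, -0.85, 0, 0, 85, 1.85, -1.7, 0, 0, 85, 2.78, -2.54, 0, 0, 85, 3.7, -3.39, 0, 0, 85, 4.63, -4.24, 0, 0, 85]

```text
t: 0.62
tcp_pos: [247.7, -356.1, 231.2]
tool_rot: [[0.944, 0.329, -0.0], [0.329, -0.944, 0.0], [0.0, -0.0, -1.0]]
force: [0.9, 0.2, -0.8]
width: 85.1
```

>>> servo_tool:
  increments: [0.93, -0.85, 0, 0, 85, 1.85, -1.7, 0, 0, 85, 2.78, -2.54, 0, 0, 85, 3.7, -3.39, 0, 0, 85, 4.63, -4.24, 0, 0, 85]

```text
t: 1.03
tcp_pos: [322.0, -217.8, 231.3]
tool_rot: [[0.944, 0.329, 0.0], [0.329, -0.944, -0.0], [0.0, 0.0, -1.0]]
force: [0.2, -0.6, 0.8]
width: 85.5
```

>>> servo_tool:
  increments: [0.93, -0.85, 0, 0, 85, 1.85, -1.7, 0, 0, 85, 2.78, -2.54, 0, 0, 85, 3.7, -3.39, 0, 0, 85, 4.63, -4.24, 0, 0, 85]

```text
t: 1.45
tcp_pos: [396.4, -79.4, 231.3]
tool_rot: [[0.944, 0.33, 0.0], [0.33, -0.944, -0.0], [0.0, 0.0, -1.0]]
force: [0.8, -1.0, -0.8]
width: 85.1
```

>>> servo_tool:
  increments: [0.93, -0.85, 0.2, -0.1, 80, 1.85, -1.7, 0.4, -0.2, 70, 2.78, -2.54, 0.6, -0.3, 60, 3.7, -3.39, 0.8, -0.4, 60, 4.63, -4.24, 1, -0.5, 60]

```text
t: 1.87
tcp_pos: [470.8, 58.9, 206.0]
tool_rot: [[0.667, 0.745, 0.0], [0.745, -0.667, -0.0], [-0.0, 0.0, -1.0]]
force: [0.4, -1.3, 0.6]
width: 60.0
```

>>> servo_tool:
  increments: [0, 0, 0.2, -0.12, 60, 0, 0, 0.4, -0.24, 60, 0, 0, 0.6, -0.36, 60, 0, 0, 0.8, -0.48, 60, 0, 0, 1, -0.6, 60]

```text
t: 2.28
tcp_pos: [470.3, 57.4, 180.9]
tool_rot: [[0.128, 0.992, -0.0], [0.992, -0.128, 0.0], [-0.0, -0.0, -1.0]]
force: [-0.2, -0.0, 0.1]
width: 59.8
```

>>> servo_tool:
  increments: [0, 0, 0.4, -0.06, 60, 0, 0, 0.8, -0.11, 60, 0, 0, 1.2, -0.11, 60, 0, 0, 1.2, -0.11, 60, 0, 0, 1.2, -0.11, 60]

```text
t: 2.7
tcp_pos: [470.1, 57.2, 151.2]
tool_rot: [[0.025, 1.0, -0.001], [1.0, -0.025, 0.0], [0.0, -0.001, -1.0]]
force: [-0.2, 0.1, 0.6]
width: 60.1
```

Run:
```python
from cell import env,optics
from h import *
import cv2
W=optics.snapshot("wrist");cv2.imwrite("pics/w1.png",W["pixels"])
print(env.state()["tcp_pos"],W["origin"]);print(W["orientation"],W["fx"],W["cx"],W["cy"])
for y in (76.8,37.8): print(proj(W,(470.3,y,94)))
import pickle;pickle.dump(W,open("w1.pkl","wb"))
```

```text
[470.44084585  57.2013321  151.58972151] [472.29018514 121.38037634 293.89526778]
[[ 0.99966574  0.02451154  0.0082219 ]
 [-0.02580568  0.96538528  0.2595483 ]
 [-0.00157537 -0.25967372  0.96569513]] 383.9308886515719 319.4623278157391 241.1807129391089
(np.float64(318.47881917793114), np.float64(224.6291864773429))
(np.float64(320.324484380642), np.float64(292.721043516711))
```

View pics/w1.png

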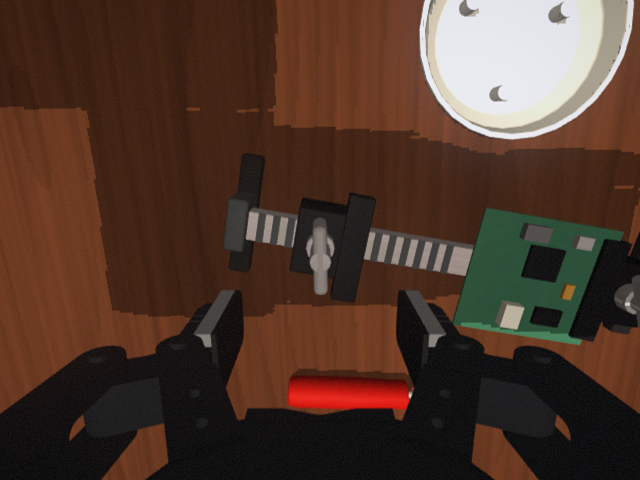

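The wrist view shows the wing from (320,222) to (320,294), between the pads and parallel to them. That matches the prediction, so I'll descend and grip.

>>> servo_tool:
  increments: [0, 0, 0.6, 0, 50, 0, 0, 1.2, 0, 50, 0, 0, 1.8, 0, 50, 0, 0, 2.4, 0, 50, 0, 0, 2.7, 0, 50]

```text
t: 3.17
tcp_pos: [470.2, 57.2, 83.0]
tool_rot: [[0.025, 1.0, -0.001], [1.0, -0.025, 0.0], [-0.0, -0.001, -1.0]]
force: [-0.5, 0.2, -0.7]
width: 49.9
```

>>> servo_tool:
  increments: [0, 0, 0.3, 0, 50, 0, 0, 0.6, 0, 50, 0, 0, 0.72, 0, 50, 0, 0, 0.72, 0, 40, 0, 0, 0.72, 0, 30]

```text
t: 3.58
tcp_pos: [470.6, 57.2, 66.1]
tool_rot: [[0.025, 1.0, 0.0], [1.0, -0.025, -0.0], [-0.0, 0.0, -1.0]]
force: [0.2, 0.2, -0.1]
width: 30.5
```

Run:
```python
from cell import env,optics
import cv2
print(env.state())
for n in ["scene","wrist"]:
    cv2.imwrite(f"pics/{n}2.png",optics.snapshot(n)["pixels"])
```

```text
{'t': 3.5833, 'qpos': array([-5.12081820e-02,  2.95383396e-01, -4.88262928e-01,  7.86836872e-01,
       -1.09342583e-05,  1.54463048e+00]), 'qd': array([-0.00056519, -0.00711019,  0.0046832 ,  0.0027067 , -0.00043711,
       -0.00059542]), 'effort': array([-1.90448907e-02, -5.86864865e+01,  3.07342315e+01, -1.52844996e-01,
       -3.23472323e-04,  1.07428103e-03]), 'tcp_pos': array([470.61770288,  57.18289082,  66.06965453]), 'tool_rot': array([[ 2.50397257e-02,  9.99686408e-01,  3.12160591e-04],
       [ 9.99686457e-01, -2.50397185e-02, -2.69477738e-05],
       [-1.91229099e-05,  3.12737480e-04, -9.99999951e-01]]), 'force': array([ 0.17837237,  0.20643632, -0.06611889]), 'wrist_torque': array([-0.02664282,  0.04144978, -0.03950919]), 'width': 30.50234334455018}
```

View pics/scene2.png

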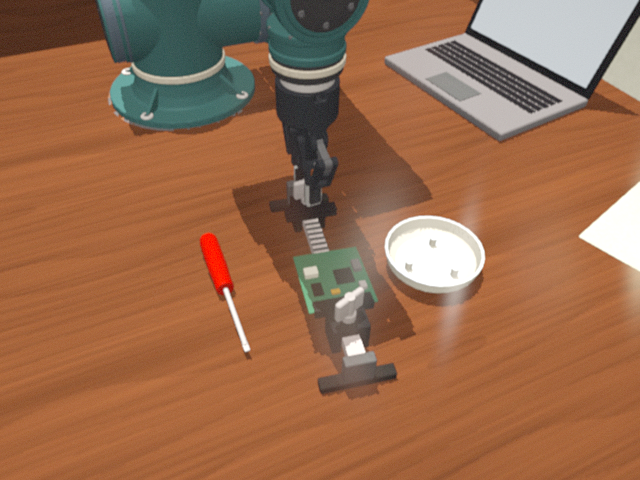

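View pics/wrist2.png

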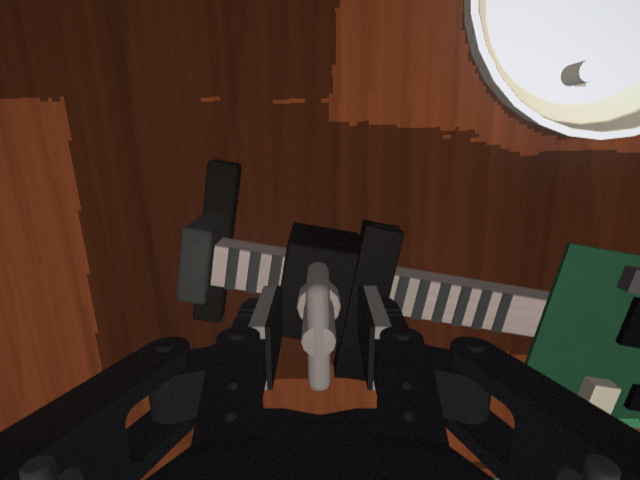

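The wing, at (318,325), stands between the pads at (268) and (372). I'll close on it.

>>> servo_tool:
  increments: [0, 0, 0, 0, 20, 0, 0, 0, 0, 10, 0, 0, 0, 0, 4, 0, 0, 0, 0, 4, 0, 0, 0, 0, 4]
  force: 50

```text
t: 4.1
tcp_pos: [470.6, 57.2, 66.6]
tool_rot: [[0.025, 1.0, 0.001], [1.0, -0.025, -0.0], [-0.0, 0.001, -1.0]]
force: [-4.7, -0.0, 14.3]
width: 7.3
```

>>> servo_tool:
  increments: [0, 0, 0, -0.06, 4, 0, 0, 0, -0.12, 4, 0, 0, 0, -0.2, 4, 0, 0, 0, -0.28, 4, 0, 0, 0, -0.36, 4]

```text
t: 4.52
tcp_pos: [470.6, 57.3, 66.6]
tool_rot: [[-0.332, 0.943, 0.001], [0.943, 0.332, 0.0], [-0.0, 0.001, -1.0]]
force: [-4.3, 0.3, 14.2]
width: 7.0
```

>>> servo_tool:
  increments: [0, 0, 0, -0.1, 4, 0, 0, 0, -0.2, 4, 0, 0, 0, -0.3, 4, 0, 0, 0, -0.4, 4, 0, 0, 0, -0.5, 4]

```text
t: 4.93
tcp_pos: [471.1, 57.1, 66.7]
tool_rot: [[-0.744, 0.668, 0.002], [0.668, 0.744, -0.0], [-0.001, 0.001, -1.0]]
force: [-1.4, -0.2, 12.0]
width: 7.0
```

>>> servo_tool:
  increments: [0, 0, 0, -0.1, 4, 0, 0, 0, -0.2, 4, 0, 0, 0, -0.3, 4, 0, 0, 0, -0.4, 4, 0, 0, 0, -0.5, 4]

```text
t: 5.35
tcp_pos: [471.1, 57.1, 66.7]
tool_rot: [[-0.973, 0.229, 0.002], [0.229, 0.973, -0.0], [-0.002, 0.0, -1.0]]
force: [-1.1, 0.3, 12.2]
width: 7.2
```

>>> servo_tool:
  increments: [0, 0, 0, -0.06, 4, 0, 0, 0, -0.12, 4, 0, 0, 0, -0.16, 4, 0, 0, 0, -0.16, 4, 0, 0, 0, -0.16, 4]

```text
t: 5.77
tcp_pos: [471.1, 57.1, 66.7]
tool_rot: [[-0.997, 0.075, 0.002], [0.075, 0.997, -0.0], [-0.002, -0.0, -1.0]]
force: [-1.8, -0.6, 12.5]
width: 7.3
```

Run:
```python
from cell import env,optics
import cv2,numpy as np
s=env.state();print(s["force"],s["wrist_torque"],s["tcp_pos"],s["qpos"])
R=s["tool_rot"];d=np.array([np.cos(np.radians(-10.9)),np.sin(np.radians(-10.9)),0])
print(R,"rail dir in tool per 25mm",R.T@d)
cv2.imwrite("pics/wrist3.png",optics.snapshot("wrist")["pixels"])
```

```text
[-1.77953523 -0.63536589 12.52015385] [-0.08811703  0.41970219  0.12788323] [471.12341378  57.10452426  66.69364752] [-5.12115132e-02  2.94474871e-01 -4.87594415e-01  7.86859728e-01
 -1.88941249e-04  2.42582132e-02]
[[-9.97151762e-01  7.53984141e-02  1.85519164e-03]
 [ 7.53980149e-02  9.97153478e-01 -2.84279593e-04]
 [-1.87134502e-03 -1.43592131e-04 -9.99998239e-01]] rail dir in tool per 25mm [-0.99341928 -0.11451905  0.00187548]
```

View pics/wrist3.png

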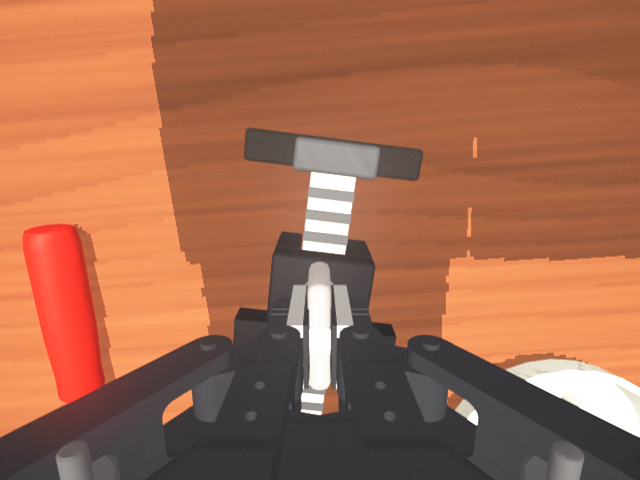

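The wing stays aligned with the pads after a 1.52 rad turn. The slide to home is about 81 mm.

>>> servo_tool:
  increments: [-0.1, -0.012, 0, 0, 4, -0.3, -0.035, 0, 0, 4, -0.6, -0.07, 0, 0, 4, -0.9, -0.104, 0, 0, 4, -1.2, -0.138, 0, 0, 4]

```text
t: 6.23
tcp_pos: [500.9, 51.2, 66.7]
tool_rot: [[-0.997, 0.076, 0.002], [0.076, 0.997, -0.001], [-0.002, -0.001, -1.0]]
force: [-2.6, -1.9, 10.5]
width: 7.1
```

>>> servo_tool:
  increments: [-0.3, -0.035, 0, 0, 4, -0.6, -0.07, 0, 0, 4, -0.9, -0.104, 0, 0, 4, -1.2, -0.138, 0, 0, 4, -1.4, -0.16, 0, 0, 4]

```text
t: 6.65
tcp_pos: [535.8, 44.3, 66.7]
tool_rot: [[-0.997, 0.076, 0.002], [0.076, 0.997, -0.001], [-0.002, -0.001, -1.0]]
force: [-2.7, -4.0, 13.0]
width: 7.1
```

>>> servo_tool:
  increments: [-0.06, -0.007, 0, 0, 4, -0.12, -0.014, 0, 0, 4, -0.18, -0.021, 0, 0, 4, -0.24, -0.028, 0, 0, 4, -0.3, -0.035, 0, 0, 4]

```text
t: 7.07
tcp_pos: [542.7, 42.9, 66.7]
tool_rot: [[-0.997, 0.076, 0.001], [0.076, 0.997, -0.001], [-0.002, -0.001, -1.0]]
force: [-2.9, -4.5, 10.9]
width: 7.1
```

Run:
```python
from cell import env,optics
import cv2,numpy as np
s=env.state();print(s["force"],s["wrist_torque"],s["tcp_pos"])
d=np.array([np.cos(np.radians(-10.9)),np.sin(np.radians(-10.9)),0]);print((s["tcp_pos"]-[471.1,57.1,66.7])@d)
for n in ["scene","top"]:
    p=optics.snapshot(n)["pixels"]
    p=p[180:340,250:410] if n=="scene" else p[170:310,260:400]
    cv2.imwrite(f"pics/{n}4.png",cv2.resize(p,None,fx=3.7,fy=3.7,interpolation=cv2.INTER_CUBIC))
```

```text
[-2.88972731 -4.51717825 10.90439209] [-0.72930848  0.50817773  0.02400986] [542.65710877  42.9223252   66.70018902]
72.947060112836
```

View pics/scene4.png

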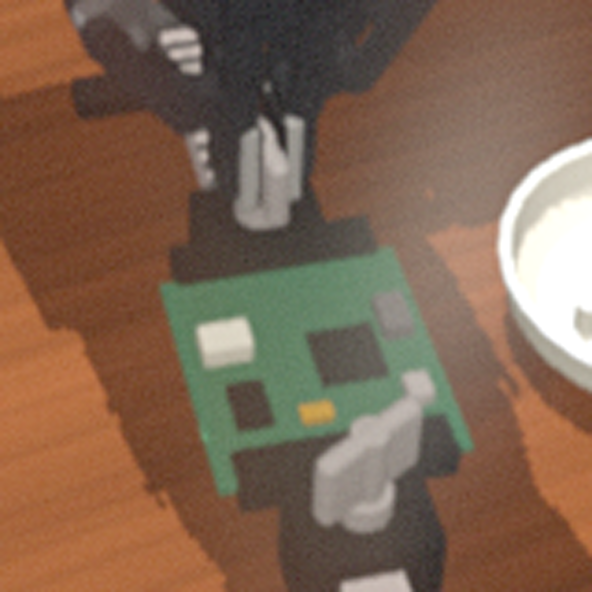

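View pics/top4.png

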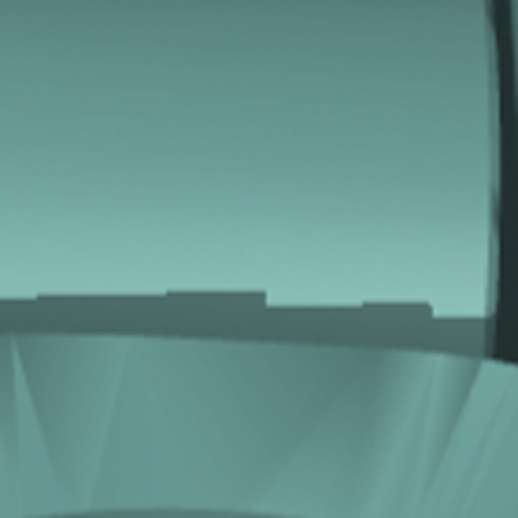

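The lips have reached the edge of the board, with about 8 mm left. I'll creep in and watch the force.

>>> servo_tool:
  increments: [-0.06, -0.02, 0, 0, 4, -0.12, -0.03, 0, 0, 4, -0.16, -0.04, 0, 0, 4, -0.2, -0.043, 0, 0, 4, -0.24, -0.048, 0, 0, 4]

```text
t: 7.58
tcp_pos: [548.6, 41.6, 66.7]
tool_rot: [[-0.997, 0.076, 0.002], [0.076, 0.997, -0.0], [-0.002, -0.0, -1.0]]
force: [-1.9, 0.1, 10.4]
width: 7.4
```

>>> servo_tool:
  increments: [-0.02, -0.002, 0, 0, 4, -0.04, -0.005, 0, 0, 4, -0.06, -0.007, 0, 0, 4, -0.08, -0.009, 0, 0, 4, -0.1, -0.011, 0, 0, 4]

```text
t: 8.0
tcp_pos: [549.8, 41.4, 66.6]
tool_rot: [[-0.997, 0.076, -0.001], [0.076, 0.997, 0.0], [0.001, -0.0, -1.0]]
force: [-10.6, 1.1, 18.8]
width: 7.3
```

>>> servo_tool:
  increments: [-0.02, -0.002, 0, 0, 4, -0.04, -0.005, 0, 0, 4, -0.06, -0.007, 0, 0, 4, -0.06, -0.007, 0, 0, 4, -0.06, -0.007, 0, 0, 4]

```text
t: 8.42
tcp_pos: [549.9, 41.4, 66.6]
tool_rot: [[-0.997, 0.075, -0.003], [0.075, 0.997, 0.0], [0.003, 0.0, -1.0]]
force: [-15.7, 1.7, 23.5]
width: 7.4
```

It's at the hard stop: x holds at 549.9 while the force rises. I'll ease the preload slightly, still pushing forward, then open and rise.

>>> servo_tool:
  increments: [0.03, 0.003, 0, 0, 4, 0.03, 0.003, 0, 0, 6, 0.03, 0.003, 0, 0, 12, 0.03, 0.003, 0, 0, 25, 0.03, 0.003, 0, 0, 35]

```text
t: 8.83
tcp_pos: [551.3, 41.2, 66.1]
tool_rot: [[-0.997, 0.076, 0.0], [0.076, 0.997, -0.0], [-0.0, -0.0, -1.0]]
force: [-0.5, -0.5, -0.6]
width: 34.4
```

>>> servo_tool:
  increments: [0, 0, 0, 0, 35, 0, 0, -0.3, 0, 35, 0, 0, -0.8, 0, 35, 0, 0, -1.5, 0, 35, 0, 0, -2.5, 0, 35]

```text
t: 9.25
tcp_pos: [550.3, 41.2, 128.3]
tool_rot: [[-0.997, 0.076, -0.002], [0.076, 0.997, 0.0], [0.002, 0.0, -1.0]]
force: [1.0, 0.1, -0.6]
width: 34.9
```

>>> servo_tool:
  increments: [0.8, 0, -0.6, 0, 35, 1.6, 0, -1.2, 0, 35, 2.4, 0, -1.8, 0, 35, 3.2, 0, -2.4, 0, 35, 4, 0, -3, 0, 35]

```text
t: 9.67
tcp_pos: [450.4, 48.8, 204.4]
tool_rot: [[-0.997, 0.076, 0.0], [0.076, 0.997, -0.0], [-0.0, 0.0, -1.0]]
force: [-0.4, 0.5, -0.5]
width: 34.4
```

>>> servo_tool:
  increments: [0, -1, 0, 0, 35, 0, -2, 0, 0, 35, 0, -3, 0, 0, 35, 0, -4, 0, 0, 35, 0, -5, 0, 0, 35]

```text
t: 10.08
tcp_pos: [441.7, -77.0, 203.9]
tool_rot: [[-0.997, 0.076, 0.001], [0.076, 0.997, -0.0], [-0.001, -0.0, -1.0]]
force: [0.7, 0.2, 0.6]
width: 35.1
```

>>> servo_tool:
  increments: [0, -1, 0, 0, 35, 0, -2, 0, 0, 35, 0, -3, 0, 0, 35, 0, -4, 0, 0, 35, 0, -5, 0, 0, 35]

```text
t: 10.5
tcp_pos: [432.2, -201.8, 203.8]
tool_rot: [[-0.997, 0.076, 0.0], [0.076, 0.997, -0.0], [-0.0, -0.0, -1.0]]
force: [-0.7, 0.6, -0.1]
width: 34.8
```

Run:
```python
from cell import env,optics
from h import *
import cv2,pickle
print(env.state()["tcp_pos"])
for n in ["scene","top"]:
    s=optics.snapshot(n);p=s["pixels"];pickle.dump(s,open(n+"5.pkl","wb"))
    p=p[180:340,250:410] if n=="scene" else p[140:360,260:400]
    k=3.7 if n=="scene" else 2.7
    if n=="top": p=p[:220];
    cv2.imwrite(f"pics/{n}5.png",cv2.resize(p,None,fx=k,fy=k,interpolation=cv2.INTER_CUBIC))
```

```text
[ 432.21968718 -201.79863376  203.8418474 ]
```

View pics/scene5.png

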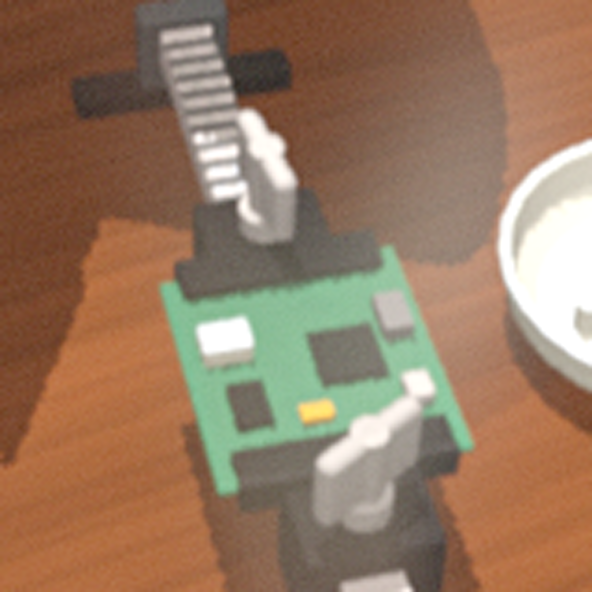

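View pics/top5.png

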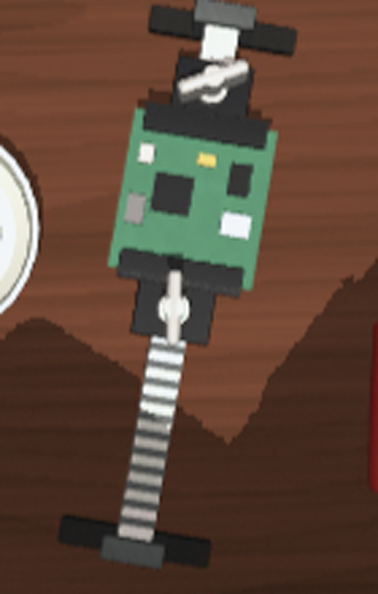

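The jaw lips overlap the board's edge and the wing now lies nearly along the rail. I'll do a quick numeric check of where the jaw stands.

Run:
```python
from h import *
import pickle
T=pickle.load(open("top5.pkl","rb"));S=pickle.load(open("scene5.pkl","rb"))
d=np.array([np.cos(np.radians(-10.9)),np.sin(np.radians(-10.9)),0])
g=lambda x,y,z:ray(T,260+x/2.7,140+y/2.7,z)
a=g(175,272,94);b=g(173,341,94);m=(a+b)/2;e=(g(108,265,52)+g(251,291,52))/2
w=a-b;print(m,np.linalg.norm(w),"wing yaw",np.degrees(np.arctan2(w[1],w[0])),"y of screw",(m-e)@d)
fix=(g(180,93,94)+g(247,65,94))/2;print("screw-screw",(fix-m)@d,"nominal 126")
h=lambda x,y:ray(S,250+x/3.7,180+y/3.7,94)
print("scene",(h(370,428)-h(268,146))@d)
```

```text
[548.9694524   41.49304323  94.        ] 36.544931514211754 wing yaw -3.1431498889264593 y of screw -17.6837307862602
screw-screw 123.64582251962815 nominal 126
scene 124.41433015183581
```

```bash
python3 -c "
from cell import env
print(env.job_done())"
```

```text
the job is handed in; nothing more can be done
None
```

The jaw is home against the board's free edge with its screw left loose, and I handed the job in at about 10.6 s. I pinched the wing and turned it about 1.52 rad anticlockwise. In the same grip I slid the jaw about 80 mm until it stopped, then opened the fingers and moved the arm clear.

**Last checks:**
- **Hard stop:** during the final push the TCP held at x = 549.9 mm while the force along the rail rose to about 16 N.
- **Position:** the top image puts the screw at holder y = -17.7 mm, against -18 mm when home.
- **Spacing:** the two screws measured 123.6 mm (top) and 124.4 mm (scene) apart, against 126 mm nominal. That is 1.6 to 2.4 mm short, roughly what I'd expect from the 2 mm calibration and from reading pixels. A jaw short of home would make the spacing larger, not smaller.
- **Screw:** the wing stands about 98° (1.7 rad) from square, past the 0.9 at which the jaw is free and short of the 2.2 stop.
- **Force:** the grip put a vertical load of 10 to 24 N on the tool. It fell to zero when I released.

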